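Set the aperture ring before photographing a canvas

ROBOT

A 6-joint arm with a two-finger parallel gripper is mounted at the origin on the work surface. World frame = base frame: x ahead of the robot, y to its left, z up, the work surface at z = 0. Lengths are in m, angles in rad, forces in N, time in s.
With the tool pointing down it reaches from about 0.375 to 0.975 m from the base axis. Payload 3.8 kg.
Tool frame: the origin (TCP) lies midway between the tips of the shut fingers; the grasp point (between the pads) lies 19 mm behind it; z points along the fingers, y is the line along which they close (so a half turn about z gives the same grasp; the last joint's range is limited). The gripper opens to 85 mm and grips with 20 to 120 N. Pads are 22 mm wide; open, the fingers measure 114 mm over their backs; the gripper's body (76 mm by 85 mm) begins 54 mm behind the grasp point. The pads swing forward as they close: fully open they stand 13 mm farther back than shut.
Start: joints at [-1.323, 0.264, 1.604, -0, 1.274, -0.037], TCP at [0.19, -0.648, 0.231] pointing down, gripper open.
Joint ranges: [-2.63, 2.63], [-0.94, 2.18], [0.31, 2.57], [-1.31, 4.45], [0, 2.66], [-2.55, 2.55]. Speed limits (rad/s): [2.57, 2.57, 3.14, 3.14, 3.14, 3.14].

INTERFACE

Orientations are given as a rotation vector (axis times angle).
In Python, from workcell import bot, imaging gives the robot as it stands.
- The arm moves only by the tool step_arm, never from a script. Its argument "series" is a list of rows, each an object of numbers: "grip": the closure, from -1 (fully open) to 1 (shut); "x", "y", "z": the shift along the tool's x, y, z normalised to -1 to 1, where 1 is 500 mm; "ax", "ay", "az": the turn, a rotation vector about the tool's x, y, z normalised to -1 to 1, where 1 is 30 degrees. A call has 1 to 12 rows; each row is the pose to reach, as a shift and turn from the pose commanded when the call began, along the tool's axes at that moment; what a row does not reach only later rows make up. A row lasts 1/10 s, in which the tool goes at most 50 mm and 8.59 degrees, less where a joint would pass 70% of its speed; a pose out of reach is approached as far as the arm can. A call with a number of a shift or a turn outside -1 to 1 is refused whole. A call with a gripper value outside its range is refused whole. The fingers move at their own pace and stop on an object; "force" is the grip in N (left out, the last holds). Time passes only in rows, so rows that repeat a pose let the fingers close. It gives the time, the measured TCP pose, the force, the opening and the grip force at its end, in the units of the state.
- bot.read_state(): the state, without advancing time (a new reading comes with each control period).
- imaging.read_camera(name): name is "scene" or "side" or "wrist"; returns a dict with "img" (384x512x3 uint8, red, green, blue), "fx", "fy", "cx", "cy" (pixels), "R" (3x3) and "t" (3): a world point X has camera coordinates R X + t. Camera axes: x right, y down, z forward; pixel columns grow to the right and rows downward; lengths in m; the calibration is good to about 2 mm. A picture is of the moment at which its call begins. There is no depth.
- bot.finish_job(): hands the job in; it is judged then, once.
The state is a dict: "time": time; "q": joint angles; "joint_vel": joint speeds; "joint_torque": joint torques, N m; "tool_pos": TCP position; "tcp_rot": TCP orientation; "wrist_force": force on the tool from outside, world axes, zero at the start; "torque": the same for the moment, N m; "width": opening from 0.0 (shut) to 1.0 (fully open); "grip_force": force on a finger pad.
Only numpy, scipy, OpenCV 4.12 (cv2) and the standard library are available. Lean on these libraries where they do the work, as an engineer would, in place of code of your own. Each camera call takes 0.05 s, during which the arm holds its last target. There are 200 camera calls.

TASK

Two cameras lie on their backs on the painter's bench, lenses up. On the larger camera, turn the clicking aperture ring anticlockwise (seen from above) until its tab clicks in line with the long white stop mark on the lens front (the one on the viewfinder side), not one of the small dots, and let go. Do not turn the ring of the smaller camera.

Things in the scene. Friction and masses are not known exactly. Their poses are not given: they have to be found in the camera images.
- aperture_ring (a joint): larger camera's aperture ring: dark ribbed ring, 58 mm across, 22 mm tall, round the fixed upright lens barrel, with one steel tab (8 mm wide, 14 mm tall). Value in rad, grows anticlockwise from above. Five click stops: 0, 0.436, 0.873, 1.309 (the marked stop), 1.745. Starts at the first or second. Turns with under 0.25 N m; let go, it settles in the nearest stop
- ring_center (a point): centre of that ring, on its axis, half-way up, 95 mm over the bench. x points along the tab (its end is 43 mm out) and turns with the ring; z up. Ring top 11 mm higher; the fixed lens front (50 mm across) stands 8 mm above that. Below the ring a fixed 56 mm barrel goes 28 mm down to the camera body (94 x 132 mm, screwed down, immovable). Space beside the ring is free
- stop_mark (a point): middle of the long white stop mark (12 x 4 mm, radial) on the flat top of the larger camera's fixed lens front, 18.5 mm out from the axis on the side of the viewfinder hump; the four other stops have small white dots. The ring is set when its tab points the same way from the axis as this mark
- small_tab (a point): middle of the tab on the smaller camera's ring (42 mm across; camera body 68 x 104 mm, screwed down), 30 mm out from that ring's axis, 74 mm over the bench; this ring is to be left as it is
Mind the look-alikes: they are no part of the job. Leave any orange look-alike of the part that bears aperture_ring alone.

How it is judged:
By the outcome, as a careful person would: the job done as asked, in the order asked, and still so for the second after the job is handed in, with the robot touching nothing.
It also fails if it takes over 32 s, if anything falls off the work surface, if the arm or the gripper's body presses on something with over 40 N, if the wrist force passes 120 N, or if a joint passes its speed limit or range.

## Working session

There is one attempt and no reset: what is moved stays moved. The work goes in short steps, Python scripts to look and compute and a tool call to move; the robot and the scene stay as the last step left them, time stands still between calls to the robot, and variables do not carry over. Pictures are saved under pics/ and viewed, at most 10 in all, crops included, and the job is handed in when it is done.

Besides the shell and the picture viewer there is one more tool, called after "Emit:" in YAML: its name, and indented under it one key for each argument. step_arm: Moves the arm, as the interface text tells. Scaled input: -1 to 1 covers 500 mm each way for a shift and 30 degrees each way for a turn. Its arguments: {"type":"object","properties":{"series":{"type":"array","items":{"type":"object","properties":{"grip":{"type":"number"},"x":{"type":"number","minimum":-1,"maximum":1},"y":{"type":"number","minimum":-1,"maximum":1},"z":{"type":"number","minimum":-1,"maximum":1},"ax":{"type":"number","minimum":-1,"maximum":1},"ay":{"type":"number","minimum":-1,"maximum":1},"az":{"type":"number","minimum":-1,"maximum":1}}}},"force":{"type":"number"}},"required":["series"]}

```bash
mkdir -p pics
cat > h.py <<'E'
import numpy as np, cv2
from workcell import bot, imaging
from scipy.spatial.transform import Rotation as Ro
def cam(n):
    return imaging.read_camera(n)
def save(c,f,crop=None,s=1):
    im=c["img"]
    if crop: im=im[crop[1]:crop[3],crop[0]:crop[2]]
    im=cv2.resize(im,None,fx=s,fy=s,interpolation=cv2.INTER_CUBIC)
    cv2.imwrite("pics/"+f,im[:,:,::-1])
def ray(c,u,v,z):
    R=np.array(c["R"]);t=np.array(c["t"])
    o=-R.T@t; d=R.T@np.array([(u-c["cx"])/c["fx"],(v-c["cy"])/c["fy"],1])
    return o+d*(z-o[2])/d[2]
def proj(c,X):
    p=np.array(c["R"])@np.array(X)+np.array(c["t"])
    return p[0]/p[2]*c["fx"]+c["cx"],p[1]/p[2]*c["fy"]+c["cy"]
E
python3 - <<'E'
from h import *
a=cam("scene");b=cam("side")
im=np.hstack([a["img"],b["img"]]);
cv2.imwrite("pics/a.png",cv2.resize(im,(800,300))[:,:,::-1])
save(a,"scene.png",s=1.5)
np.save("scene.npy",a,allow_pickle=True)
s=bot.read_state();print(s["time"],s["tool_pos"],s["tcp_rot"])
E
```

```text
0.1 [ 0.18947916 -0.64715896  0.23006809] [-3.10777690e+00 -4.45505317e-01  3.37092756e-04]
```

View pics/scene.png

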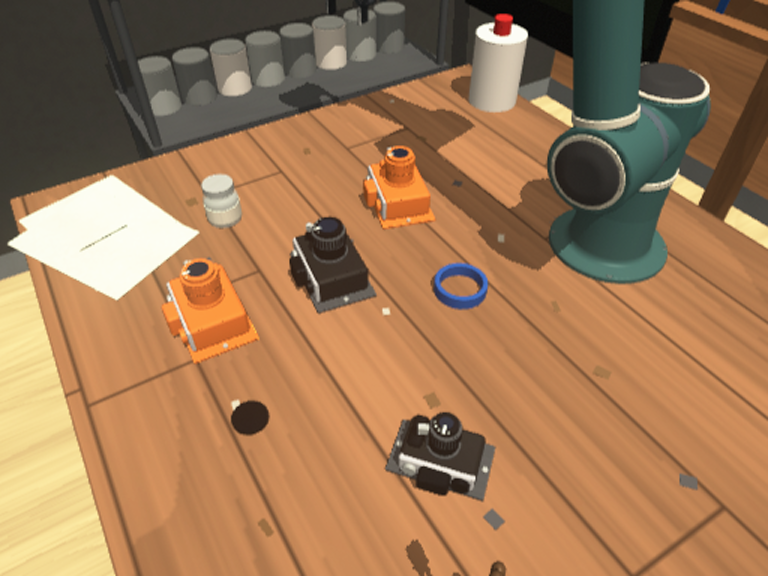

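View pics/a.png

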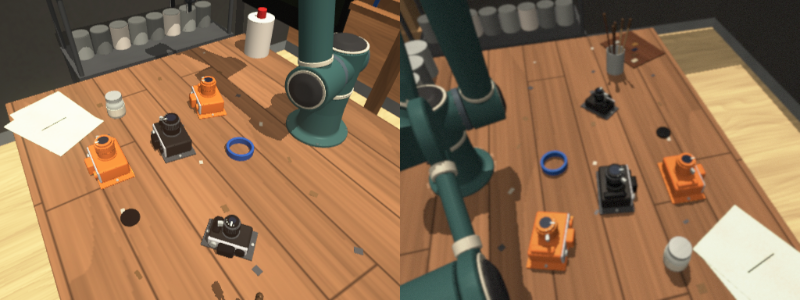

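The scene picture shows two black cameras. One has its lens at about (329,228)/1.5 and looks larger; the other is at about (445,425)/1.5. Next I'll get positions and zoom in.

Run:
```python
from h import *
a=np.load("scene.npy",allow_pickle=True).item()
print(ray(a,329/1.5,227/1.5,.114),ray(a,445/1.5,423/1.5,.09))
for p in [(320,307),(375,292),(292,240)]: print(ray(a,p[0]/1.5,p[1]/1.5,0.0))
b=cam("side")
print(ray(b,(616-400)*1.28,172*1.28,.114),ray(b,(600-400)*1.28,94*1.28,.09))
A=cv2.resize(a["img"][130:215,180:265],(400,400),interpolation=2)
B=cv2.resize(b["img"][195:280,235:320],(400,400),interpolation=2)
cv2.imwrite("pics/b.png",np.hstack([A,B])[:,:,::-1])
```

```text
[ 0.48309032 -0.1901682   0.114     ] [0.52834661 0.20230038 0.09      ]
[ 5.37669419e-01 -1.35270187e-01 -1.11022302e-16]
[ 4.38993444e-01 -1.16775553e-01  1.11022302e-16]
[ 0.50251758 -0.31888817  0.        ]
[ 0.48572593 -0.2052615   0.114     ] [0.52812447 0.17925377 0.09      ]
```

View pics/b.png

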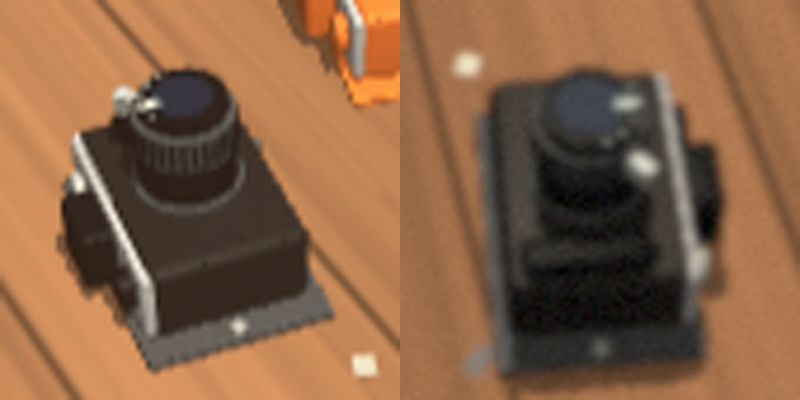

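Run:
```python
from h import *
s=bot.read_state();T=Ro.from_rotvec(s["tcp_rot"]).as_matrix();p=np.array(s["tool_pos"])
print(T.round(3))
w=cam("wrist");R=np.array(w["R"]);o=-R.T@w["t"]
print("cam in tool",T.T@(o-p),"axis in tool",T.T@R[2],w["fx"])
print(T.T@(np.array([.485,-.197,.27])-p)/.5)
```

```text
[[ 0.96   0.281 -0.   ]
 [ 0.281 -0.96   0.002]
 [ 0.    -0.002 -1.   ]]
cam in tool [ 0.06596655 -0.00026362 -0.14248688] axis in tool [-2.57854203e-01  3.13736243e-04  9.66183788e-01] 281.0361770935283
[ 0.82017184 -0.69831978 -0.07824093]
```

Emit:
step_arm:
  series:
    - {"x": 0.82,"y": -0.7,"z": -0.04,"grip": -1}
    - {"x": 0.82,"y": -0.7,"z": -0.04,"grip": -1}
    - {"x": 0.82,"y": -0.7,"z": -0.04,"grip": -1}
    - {"x": 0.82,"y": -0.7,"z": -0.04,"grip": -1}
    - {"x": 0.82,"y": -0.7,"z": -0.04,"grip": -1}
    - {"x": 0.82,"y": -0.7,"z": -0.04,"grip": -1}
    - {"x": 0.82,"y": -0.7,"z": -0.04,"grip": -1}
    - {"x": 0.82,"y": -0.7,"z": -0.04,"grip": -1}
    - {"x": 0.82,"y": -0.7,"z": -0.04,"grip": -1}
    - {"x": 0.82,"y": -0.7,"z": -0.04,"grip": -1}
    - {"x": 0.82,"y": -0.7,"z": -0.04,"grip": -1}
    - {"x": 0.82,"y": -0.7,"z": -0.04,"grip": -1}

```text
validation failed for argument at $.se...
```

Run:
```python
from h import *
w=cam("wrist");np.save("w.npy",w,allow_pickle=True);save(w,"w1.png",s=1.5)
s=bot.read_state();print(s["time"],s["tool_pos"],s["tcp_rot"],s["q"])
```

```text
0.25 [ 0.18954834 -0.64747394  0.23061461] [-3.10871593e+00 -4.45686779e-01  1.72861781e-04] [-1.32292287e+00  2.64344918e-01  1.60467517e+00  5.62124916e-06
  1.27366896e+00 -3.69212327e-02]
```

View pics/w1.png

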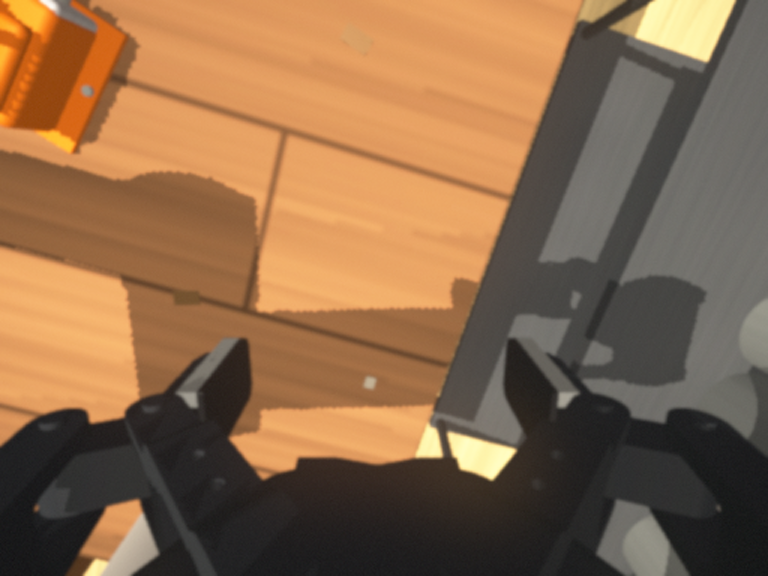

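The move was refused and the message is cut off. The clock hasn't advanced, and the wrist view still shows the start pose. I'll try one full row.

Emit:
step_arm:
  series:
    - {"x": 0.82,"y": -0.7,"z": -0.04,"ax": 0.0,"ay": 0.0,"az": 0.0,"grip": -1.0}

```text
time: 0.35
tool_pos: [0.2146, -0.6089, 0.232]
tcp_rot: [3.11, 0.439, -0.003]
wrist_force: [1.7, 1.3, 0.3]
width: 0.999
grip_force: 0.0
```

Emit:
step_arm:
  series:
    - {"x": 0.744,"y": -0.635,"z": -0.036,"ax": 0.0,"ay": 0.0,"az": 0.0,"grip": -1.0}
    - {"x": 0.744,"y": -0.635,"z": -0.036,"ax": 0.0,"ay": 0.0,"az": 0.0,"grip": -1.0}
    - {"x": 0.744,"y": -0.635,"z": -0.036,"ax": 0.0,"ay": 0.0,"az": 0.0,"grip": -1.0}
    - {"x": 0.744,"y": -0.635,"z": -0.036,"ax": 0.0,"ay": 0.0,"az": 0.0,"grip": -1.0}
    - {"x": 0.744,"y": -0.635,"z": -0.036,"ax": 0.0,"ay": 0.0,"az": 0.0,"grip": -1.0}
    - {"x": 0.744,"y": -0.635,"z": -0.036,"ax": 0.0,"ay": 0.0,"az": 0.0,"grip": -1.0}
    - {"x": 0.744,"y": -0.635,"z": -0.036,"ax": 0.0,"ay": 0.0,"az": 0.0,"grip": -1.0}
    - {"x": 0.744,"y": -0.635,"z": -0.036,"ax": 0.0,"ay": 0.0,"az": 0.0,"grip": -1.0}
    - {"x": 0.744,"y": -0.635,"z": -0.036,"ax": 0.0,"ay": 0.0,"az": 0.0,"grip": -1.0}
    - {"x": 0.744,"y": -0.635,"z": -0.036,"ax": 0.0,"ay": 0.0,"az": 0.0,"grip": -1.0}
    - {"x": 0.744,"y": -0.635,"z": -0.036,"ax": 0.0,"ay": 0.0,"az": 0.0,"grip": -1.0}
    - {"x": 0.744,"y": -0.635,"z": -0.036,"ax": 0.0,"ay": 0.0,"az": 0.0,"grip": -1.0}

```text
time: 1.55
tool_pos: [0.485, -0.1961, 0.2511]
tcp_rot: [3.109, 0.45, -0.001]
wrist_force: [-0.7, 0.1, 0.0]
width: 1.003
grip_force: 0.0
```

The full rows were accepted, and the arm is now over the camera.

Run:
```python
from h import *
w=cam("wrist");np.save("w.npy",w,allow_pickle=True);save(w,"w2.png",s=1.5)
s=bot.read_state();print(s["time"],s["tool_pos"],s["tcp_rot"],s["q"])
```

```text
1.6 [ 0.48454395 -0.19689663  0.25101631] [ 3.10920241e+00  4.47134821e-01 -1.00889381e-03] [-4.33140425e-01 -3.74304072e-02  1.90095304e+00 -7.18651869e-04
  1.27838913e+00  8.52201444e-01]
```

View pics/w2.png

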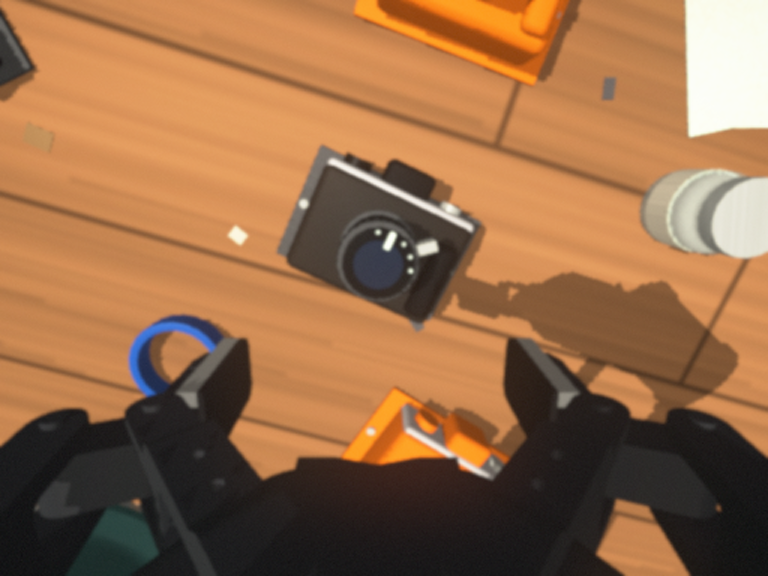

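The wrist view shows the lens front at about (376,263). The white mark is at (390,240), on the hump side, and the tab is at (427,248), clockwise of the mark. There are dots at (403,243), (411,256), (411,270) and (378,231).

Run:
```python
from h import *
w=np.load("w.npy",allow_pickle=True).item()
img=w["img"];hsv=cv2.cvtColor(img,cv2.COLOR_RGB2HSV)
m=((hsv[...,2]>150)&(hsv[...,1]<60)).astype(np.uint8)
roi=np.zeros_like(m);roi[148:190,228:296]=1
n,l,st,ce=cv2.connectedComponentsWithStats(m*roi)
for i in range(1,n): print(st[i,4],ce[i],ray(w,*ce[i],.114)[:2],ray(w,*ce[i],.1)[:2])
# blue-ish glass
g=((hsv[...,0]>100)&(hsv[...,0]<135)&(hsv[...,1]>40)&(hsv[...,2]<110)).astype(np.uint8)
roi[:]=0;roi[150:205,220:285]=1
n,l,st,ce=cv2.connectedComponentsWithStats(g*roi)
i=1+np.argmax(st[1:,4]);print("glass",st[i],ce[i],ray(w,*ce[i],.114)[:2])
for p in [(330,160),(478,228),(290,258),(418,318)]: print(ray(w,p[0]/1.5,p[1]/1.5,.056)[:2])
```

```text
9 [251.66666667 154.11111111] [ 0.50576533 -0.1902203 ] [ 0.50363645 -0.19088052]
75 [259.33333333 160.18666667] [ 0.50204795 -0.19938034] [ 0.49973291 -0.2004993 ]
7 [269.         162.28571429] [ 0.50276552 -0.2093627 ] [ 0.50048641 -0.21098158]
110 [284.43636364 164.83636364] [ 0.50470162 -0.22512671] [ 0.50251947 -0.22753504]
9 [273. 171.] [ 0.49533253 -0.21596413] [ 0.49268118 -0.2179136 ]
9 [273.33333333 180.11111111] [ 0.48630767 -0.21919408] [ 0.48320435 -0.22130531]
glass [236 161  33  31 726] [251.34297521 176.40220386] [ 0.48365261 -0.19643461]
[ 0.53961106 -0.14202443]
[ 0.5223804  -0.26979993]
[ 0.45532728 -0.1304637 ]
[ 0.43529242 -0.247246  ]
```

Emit:
step_arm:
  series:
    - {"x": -0.002,"y": -0.001,"z": 0.08,"ax": 0.0,"ay": 0.0,"az": 1.0,"grip": -1.0}
    - {"x": -0.002,"y": -0.001,"z": 0.08,"ax": 0.0,"ay": 0.0,"az": 1.0,"grip": -1.0}
    - {"x": -0.002,"y": -0.001,"z": 0.08,"ax": 0.0,"ay": 0.0,"az": 1.0,"grip": -1.0}
    - {"x": -0.002,"y": -0.001,"z": 0.08,"ax": 0.0,"ay": 0.0,"az": 1.0,"grip": -1.0}
    - {"x": -0.002,"y": -0.001,"z": 0.08,"ax": 0.0,"ay": 0.0,"az": 1.0,"grip": -1.0}

```text
time: 2.1
tool_pos: [0.4827, -0.1981, 0.2109]
tcp_rot: [3.118, -0.378, -0.001]
wrist_force: [0.4, 0.3, 0.6]
width: 1.001
grip_force: 0.0
```

Emit:
step_arm:
  series:
    - {"x": 0.0,"y": 0.0,"z": 0.08,"ax": 0.0,"ay": 0.0,"az": 1.0,"grip": -1.0}
    - {"x": 0.0,"y": 0.0,"z": 0.08,"ax": 0.0,"ay": 0.0,"az": 1.0,"grip": -1.0}
    - {"x": 0.0,"y": 0.0,"z": 0.08,"ax": 0.0,"ay": 0.0,"az": 1.0,"grip": -1.0}
    - {"x": 0.0,"y": 0.0,"z": 0.08,"ax": 0.0,"ay": 0.0,"az": 1.0,"grip": -1.0}
    - {"x": 0.0,"y": 0.0,"z": 0.08,"ax": 0.0,"ay": 0.0,"az": 1.0,"grip": -1.0}
    - {"x": 0.0,"y": 0.0,"z": 0.08,"ax": 0.0,"ay": 0.0,"az": 1.0,"grip": -1.0}

```text
time: 2.7
tool_pos: [0.4834, -0.1973, 0.1712]
tcp_rot: [2.917, -1.166, 0.0]
wrist_force: [-0.1, 1.2, -0.4]
width: 1.001
grip_force: 0.0
```

Run:
```python
from h import *
w=cam("wrist");np.save("w.npy",w,allow_pickle=True);save(w,"w3.png",s=1.5)
s=bot.read_state();T=Ro.from_rotvec(s["tcp_rot"]).as_matrix();print(s["time"],s["tool_pos"],s["q"][5]);print(T.round(3))
print(proj(w,[.4837,-.1964,.114]))
```

```text
2.75 [ 0.48346679 -0.19719271  0.17121512] 1.896888435381606
[[ 0.724 -0.69   0.   ]
 [-0.69  -0.724 -0.   ]
 [ 0.     0.    -1.   ]]
(np.float64(251.18895361054604), np.float64(199.42095422892797))
```

View pics/w3.png

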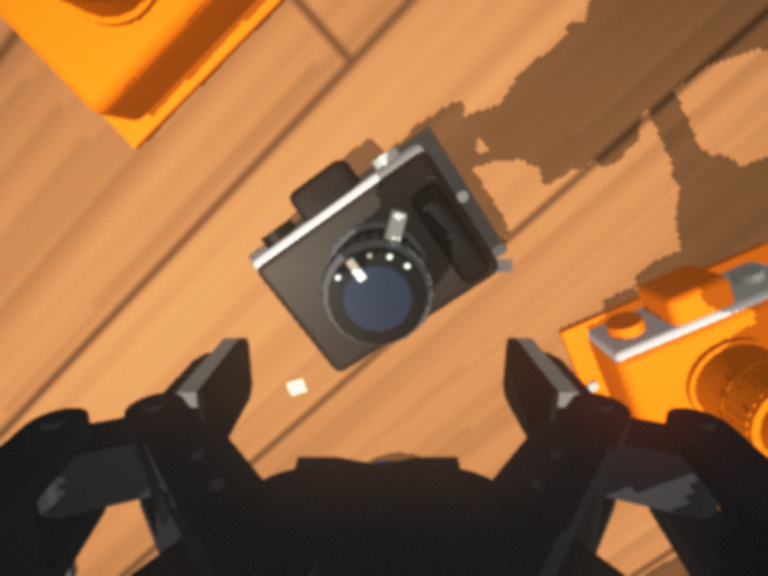

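The lens centre projects where I see it, at about (377,298), and the fingers clear the tab. Descend, then grip.

Emit:
step_arm:
  series:
    - {"x": 0.0,"y": 0.0,"z": 0.1,"ax": 0.0,"ay": 0.0,"az": 0.0,"grip": -1.0}
    - {"x": 0.0,"y": 0.0,"z": 0.15,"ax": 0.0,"ay": 0.0,"az": 0.0,"grip": -1.0}
    - {"x": 0.0,"y": 0.0,"z": 0.2,"ax": 0.0,"ay": 0.0,"az": 0.0,"grip": -1.0}
    - {"x": 0.0,"y": 0.0,"z": 0.2,"ax": 0.0,"ay": 0.0,"az": 0.0,"grip": -1.0}
    - {"x": 0.0,"y": 0.0,"z": 0.2,"ax": 0.0,"ay": 0.0,"az": 0.0,"grip": -1.0}

```text
time: 3.25
tool_pos: [0.4835, -0.1966, 0.0712]
tcp_rot: [-2.916, 1.168, 0.001]
wrist_force: [-1.1, -0.9, 0.8]
width: 1.0
grip_force: 0.0
```

Emit:
step_arm:
  series:
    - {"x": 0.0,"y": 0.0,"z": 0.0,"ax": 0.0,"ay": 0.0,"az": 0.0,"grip": 1.0}
    - {"x": 0.0,"y": 0.0,"z": 0.0,"ax": 0.0,"ay": 0.0,"az": 0.0,"grip": 1.0}
    - {"x": 0.0,"y": 0.0,"z": 0.0,"ax": 0.0,"ay": 0.0,"az": 0.0,"grip": 1.0}
    - {"x": 0.0,"y": 0.0,"z": 0.0,"ax": 0.0,"ay": 0.0,"az": 0.0,"grip": 1.0}
    - {"x": 0.0,"y": 0.0,"z": 0.0,"ax": 0.0,"ay": 0.0,"az": 0.0,"grip": 1.0}
    - {"x": 0.0,"y": 0.0,"z": 0.0,"ax": 0.0,"ay": 0.0,"az": 0.0,"grip": 1.0}
    - {"x": 0.0,"y": 0.0,"z": 0.0,"ax": 0.0,"ay": 0.0,"az": 0.0,"grip": 1.0}
    - {"x": 0.0,"y": 0.0,"z": 0.0,"ax": 0.0,"ay": 0.0,"az": 0.0,"grip": 1.0}
  force: 30

```text
time: 4.05
tool_pos: [0.4843, -0.1983, 0.0736]
tcp_rot: [2.914, -1.166, 0.004]
wrist_force: [-4.6, -2.4, 6.4]
width: 0.669
grip_force: 31.6
```

The fingers hold the ring at about 57 mm. Turn 50° anticlockwise in two calls.

Emit:
step_arm:
  series:
    - {"x": 0.0,"y": 0.0,"z": 0.0,"ax": 0.0,"ay": 0.0,"az": -0.2,"grip": 1.0}
    - {"x": 0.0,"y": 0.0,"z": 0.0,"ax": 0.0,"ay": 0.0,"az": -0.4,"grip": 1.0}
    - {"x": 0.0,"y": 0.0,"z": 0.0,"ax": 0.0,"ay": 0.0,"az": -0.6,"grip": 1.0}
    - {"x": 0.0,"y": 0.0,"z": 0.0,"ax": 0.0,"ay": 0.0,"az": -0.8,"grip": 1.0}
    - {"x": 0.0,"y": 0.0,"z": 0.0,"ax": 0.0,"ay": 0.0,"az": -0.85,"grip": 1.0}

```text
time: 4.55
tool_pos: [0.4846, -0.1977, 0.0736]
tcp_rot: [3.101, -0.491, 0.004]
wrist_force: [-3.4, -1.8, 6.2]
width: 0.669
grip_force: 31.6
```

Emit:
step_arm:
  series:
    - {"x": 0.0,"y": 0.0,"z": 0.0,"ax": 0.0,"ay": 0.0,"az": -0.2,"grip": 1.0}
    - {"x": 0.0,"y": 0.0,"z": 0.0,"ax": 0.0,"ay": 0.0,"az": -0.4,"grip": 1.0}
    - {"x": 0.0,"y": 0.0,"z": 0.0,"ax": 0.0,"ay": 0.0,"az": -0.6,"grip": 1.0}
    - {"x": 0.0,"y": 0.0,"z": 0.0,"ax": 0.0,"ay": 0.0,"az": -0.82,"grip": 1.0}
    - {"x": 0.0,"y": 0.0,"z": 0.0,"ax": 0.0,"ay": 0.0,"az": -0.82,"grip": 1.0}
    - {"x": 0.0,"y": 0.0,"z": 0.0,"ax": 0.0,"ay": 0.0,"az": -0.82,"grip": 1.0}

```text
time: 5.15
tool_pos: [0.4847, -0.1971, 0.0735]
tcp_rot: [3.135, 0.177, 0.003]
wrist_force: [-2.5, 1.0, 6.3]
width: 0.672
grip_force: 31.7
```

Run:
```python
from h import *
w=cam("wrist");save(w,"w4.png",s=1.2)
s=bot.read_state();print(s["time"],s["tool_pos"],s["tcp_rot"],s["wrist_force"],s["torque"])
```

```text
5.2 [ 0.48472152 -0.19705374  0.07354297] [3.13523015 0.17664007 0.00345409] [-3.50269915  1.47852224  6.6049803 ] [-0.00684257  0.3563029   0.08019857]
```

View pics/w4.png

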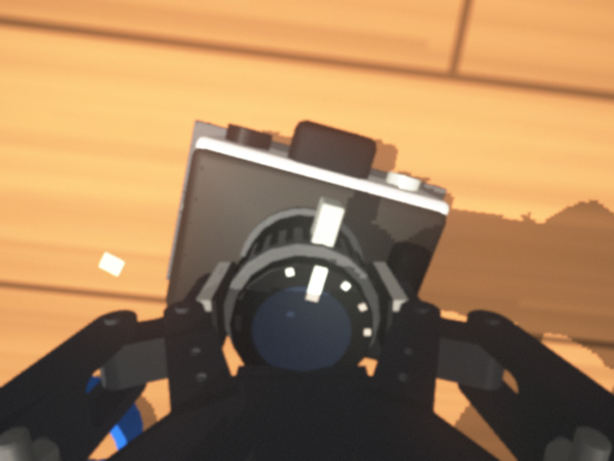

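The tab at (327,222) lines up with the white mark at (317,283). Open the fingers and lift off.

Emit:
step_arm:
  series:
    - {"x": 0.0,"y": 0.0,"z": 0.0,"ax": 0.0,"ay": 0.0,"az": 0.0,"grip": -1.0}
    - {"x": 0.0,"y": 0.0,"z": 0.0,"ax": 0.0,"ay": 0.0,"az": 0.0,"grip": -1.0}
    - {"x": 0.0,"y": 0.0,"z": 0.0,"ax": 0.0,"ay": 0.0,"az": 0.0,"grip": -1.0}
    - {"x": 0.0,"y": 0.0,"z": 0.0,"ax": 0.0,"ay": 0.0,"az": 0.0,"grip": -1.0}
    - {"x": 0.0,"y": 0.0,"z": 0.0,"ax": 0.0,"ay": 0.0,"az": 0.0,"grip": -1.0}
    - {"x": 0.0,"y": 0.0,"z": -0.08,"ax": 0.0,"ay": 0.0,"az": 0.0,"grip": -1.0}
    - {"x": 0.0,"y": 0.0,"z": -0.16,"ax": 0.0,"ay": 0.0,"az": 0.0,"grip": -1.0}
    - {"x": 0.0,"y": 0.0,"z": -0.24,"ax": 0.0,"ay": 0.0,"az": 0.0,"grip": -1.0}
    - {"x": 0.0,"y": 0.0,"z": -0.3,"ax": 0.0,"ay": 0.0,"az": 0.0,"grip": -1.0}
    - {"x": 0.0,"y": 0.0,"z": -0.3,"ax": 0.0,"ay": 0.0,"az": 0.0,"grip": -1.0}
    - {"x": 0.0,"y": 0.0,"z": -0.3,"ax": 0.0,"ay": 0.0,"az": 0.0,"grip": -1.0}

```text
time: 6.3
tool_pos: [0.4842, -0.1968, 0.2219]
tcp_rot: [3.136, 0.176, 0.003]
wrist_force: [-0.3, -0.1, 0.2]
width: 1.001
grip_force: 0.0
```

Run:
```python
from h import *
w=cam("wrist");save(w,"w5.png",crop=(170,100,330,240),s=3)
img=w["img"];hsv=cv2.cvtColor(img,cv2.COLOR_RGB2HSV)
m=((hsv[...,2]>150)&(hsv[...,1]<60)).astype(np.uint8)
n,l,st,ce=cv2.connectedComponentsWithStats(m)
for i in range(1,n):
    d=(ray(w,*ce[i],.109)-[.4837,-.1964,.109])[:2]; r=np.hypot(*d)
    if r<.045: print(st[i,4],r,np.degrees(np.arctan2(d[1],d[0])))
```

```text
147 0.036807548395883925 -7.919010520987623
88 0.017558889434616993 -10.608673848971145
10 0.021605301702746257 16.341673098925128
12 0.022315371887437246 -36.532848604222785
11 0.02264792633509467 -61.884451565787955
9 0.02350827183789683 -86.86836832045496
```

View pics/w5.png

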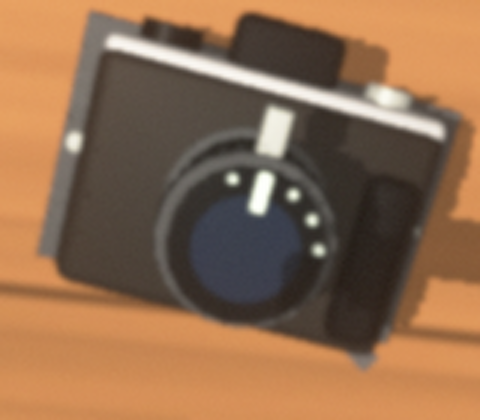

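After release, the tab at (275,131) still lines up with the long mark at (261,193), and the gripper is clear.

```bash
python3 -c "
from workcell import bot
print(bot.finish_job())"
```

```text
the job is handed in; nothing more can be done
None
```

The larger camera's aperture ring is turned anticlockwise to the long white stop mark and let go; its tab is within about 3° of the mark in the last picture, the smaller camera was not touched, and the job is handed in.

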